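# Clear the clamp bed and ratchet the clamp onto a glued coin case

## Robot

A 6-joint arm with a two-finger parallel gripper is mounted at the origin on the work surface. World frame = base frame: x ahead of the robot, y to its left, z up, the work surface at z = 0. Lengths are in m, angles in degrees, forces in N, time in s.
With the tool pointing down it reaches from about 0.35 to 0.875 m from the base axis. Payload 4.2 kg.
Tool frame: the origin (TCP) lies between the finger pads; the fingertips stand 11 mm ahead of it and the grasp point (between the pads) lies 8 mm behind it (nose_length is the distance from the TCP to the fingertips, in m); z points along the fingers, y is the line along which they close (so a half turn about z gives the same grasp; the last joint's range is limited). The gripper opens to 87 mm and grips with 3 to 60 N. Pads are 19 mm wide; open, the fingers measure 117 mm over their backs; the gripper's body (75 mm by 190 mm) begins 51 mm behind the grasp point.
Start: joints at [-53.938, 22.042, 0.453, 0, -68.411, -14.817], TCP at [0.226, -0.582, 0.234] pointing down, gripper open.
Joint ranges: [-179.83, 179.83], [-69.29, 118.12], [-61.27, 80.66], [-181.25, 117.63], [-171.15, -9.14], [-177.46, 177.46]. Speed limits (degrees/s): [159.86, 159.86, 180, 180, 180, 180].

## Interface

Orientations are given as [roll, pitch, yaw] about the fixed x, y, z axes, in that order (R = Rz(yaw) Ry(pitch) Rx(roll)).
In Python, from workcell import * gives the robot as it stands. The module is installed in compiled form; this text tells all that it offers.
- The arm moves only by the tool carry_out, never from a script. Its argument "steps" is one flat list of numbers, 5 for each row, row after row: the shift along the tool's x, y, z scaled (see below), then the turn about the tool's z scaled (see below), then the gripper command: -1 is fully open, 1 is shut, values between are in proportion. A call has 1 to 10 rows; each row shifts and turns the commanded pose from where the row before left it, along the tool's axes as they then stand; what a row does not reach is not made up. The controller multiplies each number of a shift by 25 mm and each number of a turn by 0.08 rad. A row lasts 1/12 s, in which the tool goes at most 41.7 mm and 7.16 degrees, less where a joint would pass 70% of its speed; a pose out of reach is approached as far as the arm can. A call with a number of a shift or a turn outside -1 to 1 is refused whole. A call with a gripper value outside its range is refused whole. The fingers move at their own pace and stop on an object; "newtons" is the grip in N (left out, the last holds). Time passes only in rows, so rows that do not move let the fingers close. It gives the time, the measured TCP pose, the force, the opening and the grip force at its end, in the units of the state.
- observe(): the state, without advancing time (a new reading comes with each control period).
- read_camera(name): name is "scene" or "top" or "wrist"; returns a dict with "img" (480x640x3 uint8, red, green, blue), "fx", "fy", "cx", "cy" (pixels), "R" (3x3) and "t" (3): a world point X has camera coordinates R X + t. Camera axes: x right, y down, z forward; pixel columns grow to the right and rows downward; lengths in m; the calibration is good to about 2 mm. A picture is of the moment at which its call begins. There is no depth.
- sign_off(): hands the job in; it is judged then, once.
The state is a dict: "t": time; "joint_pos": joint angles; "joint_vel": joint speeds; "joint_torque": joint torques, N m; "eef_pos": TCP position; "tool_rot": TCP orientation; "force": force on the tool from outside, world axes, zero at the start; "wrist_torque": the same for the moment, N m; "grip_width": finger opening in m; "grip_force": force on a finger pad.
Only numpy, scipy, OpenCV 4.12 (cv2) and the standard library are available. Lean on these libraries where they do the work, as an engineer would, in place of code of your own. Each camera call takes 0.05 s, during which the arm holds its last target. There are 200 camera calls.

## Task

First, with the wooden scraper block held in the gripper, sweep all three loose brass offcuts off the clamp's steel bed plate onto the desk without touching them with the fingers, and set the scraper down on the desk. Then squeeze and release the clamp's pair of trigger paddles again and again until the clamp's spring pad presses the freshly glued coin case firmly but gently against the stop (the pad pushed in on its spring by about 5 to 17 mm; over 20 mm crushes the case). Finish while still holding the paddles fully squeezed, and do not knock the brass weights or the jar lid about.

Things in the scene. Friction and masses are not known exactly. Their poses are not given: they have to be found in the camera images.
- clamp: bench clamp screwed to the desk. Axes: +y along it, from trigger to jaw and pad to coin case; x across; z up; origin on the desk 7.5 mm ahead (+y) of bed. Bed plate 120 mm across (x -60 to +60 mm), top 20 mm above the desk. Jaw, pad, case and stop rise at most 80 mm above the desk, the grey trigger housing 68 mm.
- bed (a point): middle of the clear stretch of the clamp's steel bed plate, on its top face, 20 mm above the desk; axes as the clamp. Clear along y from the pad's face at -37.5 mm to the coin case's near face at +36 to +59 mm; bed edges at x = -60 and +60 mm.
- trigger_mid (a point): middle between the clamp's two upright trigger paddles, 97 mm above the desk, 147.5 mm behind bed (-y); axes as the clamp. Paddles: steel plates 32 mm wide (x), 8 mm thick, from 68 to 123 mm above the desk, one to either side along y, a fixed 16 mm stem (top at 120 mm) between them. Take both from above, fingers outside, closing along y.
- squeeze (a joint): how far each linked trigger paddle is squeezed in: 0 at rest (66 mm over their outer faces) to 0.014 m (38 mm over, hard stop). Needs under 20 N; a spring of a few N spreads them when let go. A full squeeze ratchets the jaw 12 mm forward (a part squeeze: whole 6 mm teeth or none); let go fully, the jaw stays (settles back up to 1 mm). It cannot be wound back.
- jaw (a joint): travel of the jaw towards the coin case from its start, m; the jaw carries the spring pad
- pad (a joint): how far the spring pad is pushed back into the jaw, m: 0 while it touches nothing, then 0.6 N per mm of pressing on the coin case, up to 0.03 m
- pad_face (a point): centre of the front face of the spring pad (rubber plate 46 mm wide, 42 mm high), 44 mm above the desk; it faces +y of the clamp
- case_center (a point): centre of the coin case, a dark wooden block 60 mm across (x), 44 mm along the clamp (y), 46 mm high, with a round glazed window with a copper coin on top. It stands loose on the bed against the stop; its near face lies 22 mm from this point.
- stop: fixed steel stop block behind the coin case, 80 mm across, 24 mm along the clamp, 50 mm high; origin at the lower edge of the face towards the case, +y pointing away from the case
- offcut0_center (a point): centre of a loose brass offcut, a bar 11 x 17 x 6 mm lying on the bed between the pad and the case (centre 23 mm above the desk)
- offcut1_center (a point): centre of the second such brass offcut
- offcut2_center (a point): centre of the third such brass offcut
- scraper_center (a point): centre, half-way up, of the scraper: a pale wooden block standing upright, 70 mm high in all. Its foot is 50 mm wide (along its y), 22 mm thick (along its x), 28 mm high; above it, from 27 mm up to the top, a stem 36 mm wide (y) and 20 mm thick (x) to grip across x. The foot's broad faces do the sweeping. Its z points up.
- weights_center (a point): centre of the brass nested cup weights (46 mm across, 48 mm high), a bystander
- jar_lid_center (a point): centre of the round green glass jar lid (72 mm across, 30 mm high), a bystander
Things that resemble listed ones, but are neither listed nor needed, are in the scene too. Of the things that look like the part that bears scraper_center, the largest one is meant.

How it is judged (in metres and radians):
On the way, in this order (a step that is already met when the one before it is completed fails the run):
1. all three offcuts are off the bed plate (height (world z) of each of offcut0_center, offcut1_center, offcut2_center below 0.017 m), for 0.1 s.
2. the scraper is set down on the desk and let go (height (world z) of scraper_center below 0.038 m and contact force between the fingers and scraper below 0.1 N), for 0.1 s.
3. the pad presses on the coin case (contact force between pad and case above 1.5 N), for 0.1 s.
At the end, for the whole second after the job is handed in: The fingers hold the trigger paddles squeezed (each by more than 9 mm), the pad presses on the upright coin case with 1.5 to 14 N (pushed in 2.5 to 23 mm) and the case stands within 5 mm of the stop; the three offcuts lie off the bed on the desk and the scraper stands or lies on the desk, let go (all of step 1 and all of step 2 and contact force between pad and case between 1.5 and 14 N and value of joint squeeze above 0.009 m and contact force between the fingers and clamp above 1 N and y of case_center in the frame of stop above -0.027 m and angle between case_center's own z axis and vertical below 0.1 rad); the arm keeps its last pose, push and grip.
It fails at once if the coin case is crushed: the pad presses with over 14 N (spring pushed in over 23.5 mm) (value of joint pad above 0.0235 m).
It fails at once if the fingers touch an offcut (contact force between the fingers and offcut0 above 0.3 N or contact force between the fingers and offcut1 above 0.3 N or contact force between the fingers and offcut2 above 0.3 N).
It fails at once if the coin case is knocked away (distance of case_center from where it was at the start of the episode above 0.02 m).
It fails at once if the brass weights or the jar lid are shoved (distance of any of weights_center, jar_lid_center from where it was at the start of the episode above 0.03 m).
It also fails if it takes over 67 s, if anything falls off the work surface, if the arm or the gripper's body presses on something with over 40 N, if the wrist force passes 120 N, or if a joint passes its speed limit or range.

## Working session

There is one attempt and no reset: what is moved stays moved. The work goes in short steps, Python scripts to look and compute and a tool call to move; the robot and the scene stay as the last step left them, time stands still between calls to the robot, and variables do not carry over. Pictures are saved under pics/ and viewed, at most 10 in all, crops included, and the job is handed in when it is done.

Besides the shell and the picture viewer there is one more tool, called by a JSON object that holds its "fn" and its "kwargs". carry_out: Moves the arm, as the interface text tells. Its arguments: {"type":"object","properties":{"steps":{"type":"array","items":{"type":"number","minimum":-1,"maximum":1}},"newtons":{"type":"number"}},"required":["steps"]}

```bash
mkdir -p pics
cat > h.py <<'E'
from workcell import *
import numpy as np, cv2
def snap(n,f,crop=None,s=1):
    c=read_camera(n); im=c["img"][:,:,::-1]
    np.savez('cam_%s.npz'%n,**{k:c[k] for k in("fx","fy","cx","cy","R","t")}); cv2.imwrite('pics/full_'+f,im)
    if crop: x0,y0,x1,y1=crop; im=im[y0:y1,x0:x1]
    if s!=1: im=cv2.resize(im,None,fx=s,fy=s,interpolation=cv2.INTER_CUBIC)
    cv2.imwrite('pics/'+f,im)
def px(n,u,v,z):
    c=np.load('cam_%s.npz'%n); d=c["R"].T@np.array([(u-c["cx"])/c["fx"],(v-c["cy"])/c["fy"],1]); o=-c["R"].T@c["t"]
    return (o+d*(z-o[2])/d[2]).round(4)
def proj(n,X):
    c=np.load('cam_%s.npz'%n); p=c["R"]@np.array(X)+c["t"]; return (p[0]/p[2]*c["fx"]+c["cx"],p[1]/p[2]*c["fy"]+c["cy"])
E
python3 - <<'E'
from h import *
snap("top","top1.png"); snap("scene","scene1.png"); o=observe(); print(o)
for n in("top","scene"):
    c=np.load('cam_%s.npz'%n); print(n,c["fx"],-c["R"].T@c["t"])
E
```

```text
{'t': 0.1, 'joint_pos': array([-5.39387137e+01,  2.20882539e+01,  3.88870650e-01, -2.56787875e-02,
       -6.84091260e+01, -1.48174903e+01]), 'joint_vel': array([ 0.00843514, -0.02332898,  0.22288799,  0.20737225,  0.15319968,
        0.06762629]), 'joint_torque': array([ 5.38856348e-04, -3.91690135e+01,  1.87937468e+01,  4.23188657e+00,
        1.35040213e-02, -6.44811462e-05]), 'eef_pos': array([ 0.22631416, -0.58205437,  0.23255663]), 'tool_rot': array([ 1.79888996e+02, -4.68505853e-03, -1.58765671e+02]), 'force': array([-0.79240173,  0.2955392 , -0.48374056]), 'wrist_torque': array([ 0.00603988,  0.03893949, -0.02450003]), 'grip_force': 0.0, 'grip_width': 0.08687058531835937}
top 621.8541946508443 [0.38774903 0.07358816 1.14635054]
scene 512.7473422026655 [1.0315594  0.62478672 0.56349664]
```

View pics/top1.png

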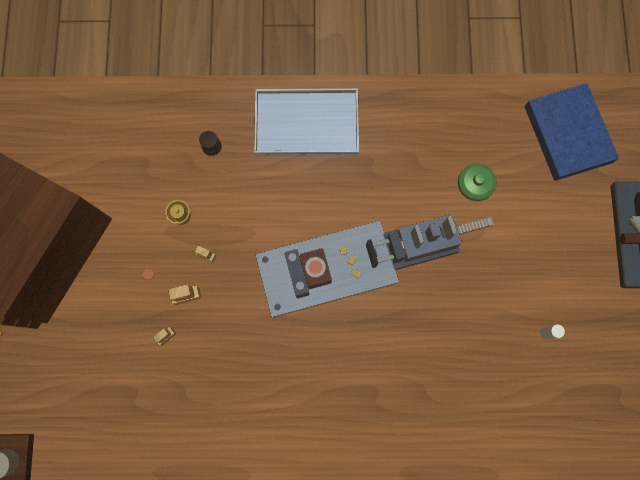

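View pics/scene1.png

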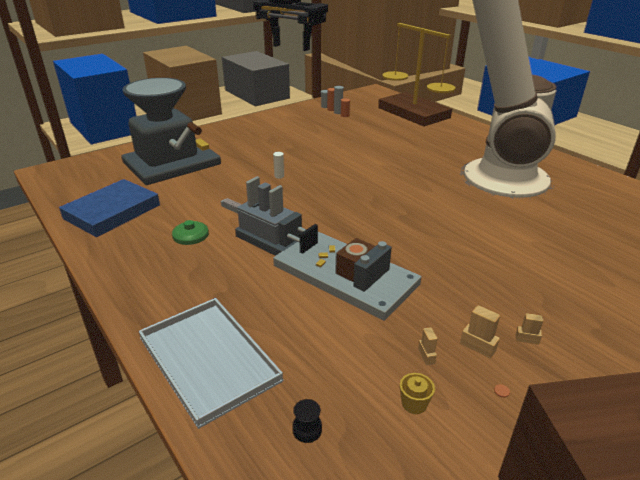

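The top view shows three scraper-like blocks at (205,253), (184,293) and (164,336). The largest is the middle one at (184,293). The clamp's bed runs along (257–397, 220–315), the offcuts are at (343,250), (352,260) and (356,274), the lid is at (478,182), and the weights are at (178,211).

Run:
```python
from h import *
im=cv2.imread('pics/full_top1.png')
a=cv2.resize(im[200:330,245:505],None,fx=3,fy=3,interpolation=cv2.INTER_CUBIC)
b=cv2.resize(im[270:315,155:215],None,fx=4.4,fy=4.4,interpolation=cv2.INTER_CUBIC)
im2=cv2.imread('pics/full_scene1.png'); d=cv2.resize(im2[290:370,400:560],None,fx=2.475,fy=2.475,interpolation=cv2.INTER_CUBIC)
o=np.zeros((390+198,780,3),np.uint8); o[:390,:780]=a; o[390:390+b.shape[0],:b.shape[1]]=b; o[390:390+d.shape[0],300:300+d.shape[1]]=d
cv2.imwrite('pics/crop1.png',o)
for u,v,z in[(184,293,.07),(397,283,.02),(257,255,.02),(478,182,.03),(178,211,.048)]: print(px("top",u,v,z))
```

```text
[0.5075 0.3163 0.07  ]
[ 0.5295 -0.06    0.02  ]
[0.5825 0.1957 0.02  ]
[ 0.7164 -0.2146  0.03  ]
[0.6597 0.338  0.048 ]
```

View pics/crop1.png

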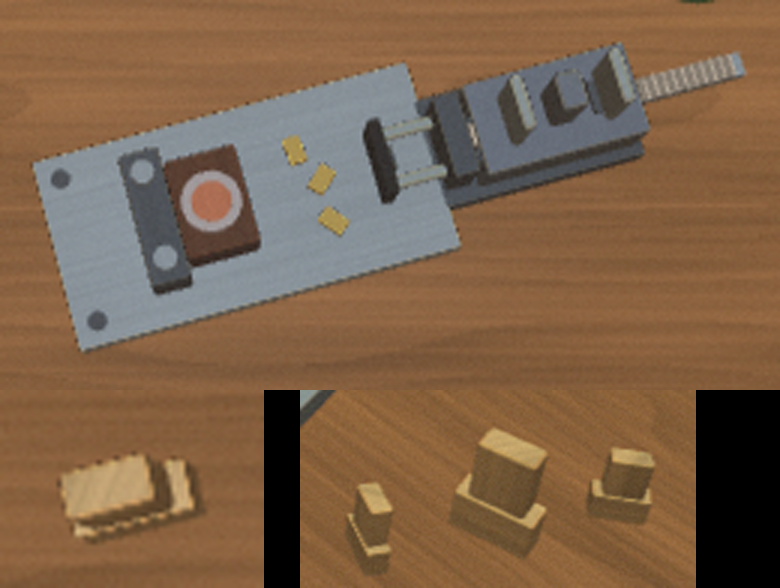

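Crop: the chosen scraper is clearly the largest, with stem top centre about (179.5,292.5) and its width running nearly left-right in the image. The three brass offcuts sit at crop (294,150), (321,179) and (333,221). The pad face and trigger paddles are visible too.

Run:
```python
from h import *
P=lambda x,y,z: px("top",x/3+245,y/3+200,z)
c=[P(*q,.02) for q in[(35,162),(408,65),(460,245),(82,350)]]
for q in c: print('corner',q)
ey=((c[0]-c[1])+(c[3]-c[2]))[:2]; ey/=np.linalg.norm(ey); ex=np.array([ey[1],-ey[0]])
print('len',np.linalg.norm(c[0]-c[1]),np.linalg.norm(c[1]-c[2]),'yaw',np.degrees(np.arctan2(-ex[1]*-1,ex[0])),ex,ey)
m=sum(c)[:2]/4; print('mid',m)
def cl(p): d=np.array(p)[:2]-m; return (d@ex*1000).round(1),(d@ey*1000).round(1)
for n,q in dict(off0=(294,150,.026),off1=(321,179,.026),off2=(333,221,.026),padtop=(371,121,.065),padbot=(390,200,.065),case1=(235,146,.066),case2=(260,244,.066),pj1=(516,80,.123),pj2=(534,133,.123),po1=(600,50,.123),po2=(634,103,.123),stem=(568,78,.12),coin=(211,200,.066)).items():
    p=P(*q); print(n,p,cl(p))
Q=lambda x,y,z: px("top",x/4.4+155,(y-390)/4.4+270,z)
t=[Q(*q,.07) for q in[(62,487),(150,455),(155,498),(65,522)]]
print('scr',sum(t)/4,[x for x in t],[np.degrees(np.arctan2(*(b-a)[:2][::-1])) for a,b in[(t[1],t[0]),(t[2],t[3])]])
print('foot',Q(188,460,.028),Q(198,512,.028),Q(75,535,.028))
```

```text
corner [0.5844 0.1964 0.02  ]
corner [ 0.644  -0.0336  0.02  ]
corner [ 0.5319 -0.0625  0.02  ]
corner [0.4695 0.1663 0.02  ]
len 0.23759663297277592 0.11576536615067563 yaw 14.890991397401026 [0.9664165  0.25698085] [-0.25698085  0.9664165 ]
mid [0.55745 0.06665]
off0 [0.5899 0.0377 0.026 ] (np.float64(23.9), np.float64(-36.3))
off1 [0.5719 0.0215 0.026 ] (np.float64(2.4), np.float64(-47.3))
off2 [0.5461 0.0146 0.026 ] (np.float64(-24.3), np.float64(-47.4))
padtop [ 0.6    -0.0067  0.065 ] (np.float64(22.3), np.float64(-81.8))
padbot [ 0.5529 -0.0169  0.065 ] (np.float64(-25.9), np.float64(-79.6))
case1 [0.5853 0.0737 0.066 ] (np.float64(28.7), np.float64(-0.3))
case2 [0.5272 0.0594 0.066 ] (np.float64(-31.1), np.float64(0.8))
pj1 [ 0.6116 -0.0841  0.123 ] (np.float64(13.6), np.float64(-159.6))
pj2 [ 0.5814 -0.093   0.123 ] (np.float64(-17.9), np.float64(-160.4))
po1 [ 0.6286 -0.1318  0.123 ] (np.float64(17.8), np.float64(-210.1))
po2 [ 0.5981 -0.1494  0.123 ] (np.float64(-16.2), np.float64(-219.2))
stem [ 0.6133 -0.1137  0.12  ] (np.float64(7.6), np.float64(-188.6))
coin [0.5532 0.0879 0.066 ] (np.float64(1.4), np.float64(21.6))
scr [0.507775 0.3241   0.07    ] [array([0.5092, 0.3424, 0.07  ]), array([0.5218, 0.308 , 0.07  ]), array([0.5047, 0.3054, 0.07  ]), array([0.4954, 0.3406, 0.07  ])] [np.float64(110.1167251684556), np.float64(104.7996330627478)]
foot [0.5249 0.3014 0.028 ] [0.5035 0.2965 0.028 ] [0.4943 0.3467 0.028 ]
```

{"fn": "carry_out", "kwargs": {"steps": [-0.8, 0.5, 0, 0, -1, -0.8, 0.5, 0, 0, -1, -0.8, 0.5, 0, 0, -1, -0.8, 0.5, 0, 0, -1, -0.8, 0.5, 0, 0, -1, -0.8, 0.5, 0, 0, -1, -0.8, 0.5, 0, 0, -1, -0.8, 0.5, 0, 0, -1, -0.8, 0.5, 0, 0, -1, -0.8, 0.5, 0, 0, -1]}}

```text
t: 0.93
eef_pos: [0.3679, -0.3923, 0.2331]
tool_rot: [179.9, -0.0, -158.8]
force: [0.4, 0.4, 0.4]
grip_width: 0.0873
grip_force: 0.0
```

{"fn": "carry_out", "kwargs": {"steps": [-0.8, 0.5, 0, 0, -1, -0.8, 0.5, 0, 0, -1, -0.8, 0.5, 0, 0, -1, -0.8, 0.5, 0, 0, -1, -0.8, 0.5, 0, 0, -1, -0.8, 0.5, 0, 0, -1, -0.8, 0.5, 0, 0, -1, -0.8, 0.5, 0, 0, -1, -0.8, 0.5, 0, 0, -1, -0.8, 0.5, 0, 0, -1]}}

```text
t: 1.77
eef_pos: [0.509, -0.2034, 0.2331]
tool_rot: [180.0, -0.0, -158.8]
force: [0.9, 0.1, -0.3]
grip_width: 0.0869
grip_force: 0.0
```

{"fn": "carry_out", "kwargs": {"steps": [-0.4, 1, 0, 0, -1, -0.4, 1, 0, 0, -1, -0.4, 1, 0, 0, -1, -0.4, 1, 0, 0, -1, -0.4, 1, 0, 0, -1, -0.4, 1, 0, 0, -1, -0.4, 1, 0, 0, -1, -0.4, 1, 0, 0, -1, -0.4, 1, 0, 0, -1, -0.4, 1, 0, 0, -1]}}

```text
t: 2.6
eef_pos: [0.5108, 0.066, 0.2332]
tool_rot: [180.0, -0.0, -158.8]
force: [0.7, -0.9, -0.9]
grip_width: 0.0871
grip_force: 0.0
```

{"fn": "carry_out", "kwargs": {"steps": [-0.4, 1, 0, 0, -1, -0.4, 1, 0, 0, -1, -0.4, 1, 0, 0, -1, -0.4, 1, 0, 0, -1, -0.4, 1, 0, 0, -1, -0.4, 1, 0, 0, -1, -0.4, 1, 0, 0, -1, -0.4, 1, 0, 0, -1, 0, 0, 0, -1, -1, 0, 0, 0, -1, -1]}}

```text
t: 3.43
eef_pos: [0.5129, 0.2816, 0.2325]
tool_rot: [-180.0, -0.1, -149.2]
force: [-0.2, 0.6, -0.0]
grip_width: 0.0872
grip_force: 0.0
```

{"fn": "carry_out", "kwargs": {"steps": [0, 0, 0, -1, -1, 0, 0, 0, -1, -1, 0, 0, 0, -1, -1, 0, 0, 0, -1, -1, 0, 0, 0, -1, -1, 0, 0, 0, -1, -1, 0, 0, 0, -1, -1, 0, 0, 0, -1, -1, 0, 0, 0, -1, -1, 0, 0, 0, -1, -1]}}

```text
t: 4.27
eef_pos: [0.5131, 0.2799, 0.2329]
tool_rot: [179.9, -0.1, -103.5]
force: [0.6, 1.3, -0.1]
grip_width: 0.0869
grip_force: 0.0
```

{"fn": "carry_out", "kwargs": {"steps": [0, 0, 0, -1, -1, 0, 0, 0, -1, -1, 0, 0, 0, -1, -1, 0, 0, 0, -1, -1, 0, 0, 0, -1, -1, 0, 0, 0, -1, -1, 0, 0, 0, -0.4, -1, -0.85, -0.15, 0, 0, -1, -0.85, -0.15, 0, 0, -1, 0, 0, 0, 0, -1]}}

```text
t: 5.1
eef_pos: [0.509, 0.3255, 0.2328]
tool_rot: [180.0, 0.0, -74.3]
force: [0.5, -0.1, -0.1]
grip_width: 0.0871
grip_force: 0.0
```

Run:
```python
from h import *
o=observe();print(o["eef_pos"],o["tool_rot"])
snap("wrist","w1.png")
for X in [(.508,.323,.07)]: print(proj("wrist",X))
```

```text
[0.50899583 0.32554994 0.23276742] [ 1.79994752e+02  2.08958366e-02 -7.42953999e+01]
(np.float64(322.2552267784493), np.float64(231.50996109600638))
```

View pics/w1.png

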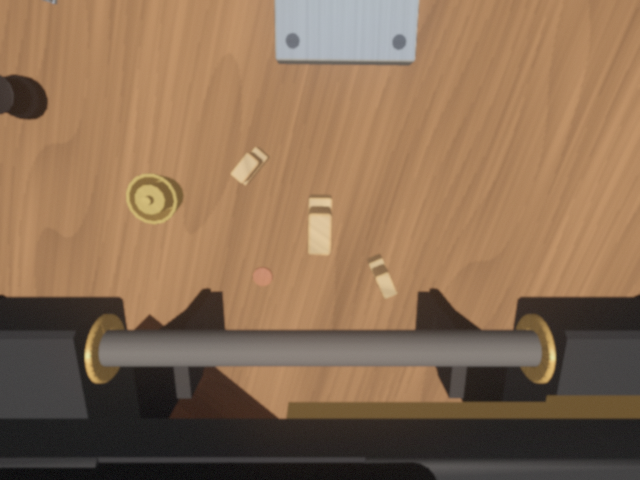

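The wrist view shows the scraper stem top centred at (319.5,234) and square with the gripper, and the bed edge running along row 61. The dark cabinet corner is at (150,317), so I'll check its clearance.

Run:
```python
from h import *
print(px("wrist",319.5,234,.07),px("wrist",308,234,.07),px("wrist",331,234,.07),px("wrist",320,206,.028))
a=px("wrist",276,61,.02);b=px("wrist",415,61,.02);print(a,b,(a+b)/2,np.degrees(np.arctan2(*(a-b)[:2][::-1])))
for z in(.1,.15,.2,.25,.3): 
    X=px("top",110,217,z);print(X,proj("scene",X))
```

```text
[0.5096 0.3257 0.07  ] [0.5188 0.3282 0.07  ] [0.5004 0.3231 0.07  ] [0.5137 0.3094 0.028 ]
[0.5835 0.2006 0.02  ] [0.4689 0.1684 0.02  ] [0.5262 0.1845 0.02  ] 15.694158228739441
[0.6368 0.4433 0.1   ] (np.float64(502.3742441373629), np.float64(393.8335905972974))
[0.6249 0.4256 0.15  ] (np.float64(504.93630883554624), np.float64(348.3370276609908))
[0.613  0.4079 0.2   ] (np.float64(507.5943951526321), np.float64(301.1353346275628))
[0.6011 0.3903 0.25  ] (np.float64(510.4333708059063), np.float64(252.17436551182746))
[0.5892 0.3726 0.3   ] (np.float64(513.3023313022161), np.float64(201.25630666468322))
```

{"fn": "carry_out", "kwargs": {"steps": [0, 0, 1, 0, -1, 0, 0, 1, 0, -1, 0, 0, 1, 0, -1, 0, 0, 1, 0, -1, 0, 0, 1, 0, -1, 0, 0, 1, 0, -1, 0, 0, 1, 0, -1, 0, 0, 0.4, 0, -1, 0, 0, 0, 0, -1]}}

```text
t: 5.9
eef_pos: [0.5077, 0.321, 0.0457]
tool_rot: [179.7, -0.2, -74.5]
force: [-0.4, -0.8, 1.1]
grip_width: 0.0872
grip_force: 0.0
```

{"fn": "carry_out", "kwargs": {"steps": [0, 0, 0, 0, 1, 0, 0, 0, 0, 1, 0, 0, 0, 0, 1, 0, 0, 0, 0, 1, 0, 0, 0, 0, 1, 0, 0, 0, 0, 1, 0, 0, 0, 0, 1, 0, 0, 0, 0, 1], "newtons": 30}}

```text
t: 6.57
eef_pos: [0.5092, 0.3231, 0.0487]
tool_rot: [-180.0, 0.0, -74.4]
force: [0.5, 0.8, -0.3]
grip_width: 0.0417
grip_force: 0.0
```

{"fn": "carry_out", "kwargs": {"steps": [0, 0, 0, 0, 1, 0, 0, 0, 0, 1, 0, 0, 0, 0, 1, 0, 0, 0, 0, 1, 0, 0, 0, 0, 1, 0, 0, 0, 0, 1, 0, 0, 0, 0, 1, 0, 0, 0, 0, 1]}}

```text
t: 7.23
eef_pos: [0.5092, 0.323, 0.0485]
tool_rot: [180.0, -0.0, -74.4]
force: [-0.4, 0.8, 0.1]
grip_width: 0.0202
grip_force: 29.9
```

{"fn": "carry_out", "kwargs": {"steps": [0, 0, -1, 0, 1, 0, 0, -1, 0, 1, 0, 0, -1, 0, 1, 0, 0, -1, 0, 1, 0, 0, 0, 0, 1]}}

```text
t: 7.65
eef_pos: [0.5117, 0.325, 0.1543]
tool_rot: [-179.4, 0.2, -74.3]
force: [0.6, 1.0, 1.0]
grip_width: 0.0198
grip_force: 29.9
```

{"fn": "carry_out", "kwargs": {"steps": [0.9, 0.37, 0, 0, 1, 0.9, 0.37, 0, 0, 1, 0.9, 0.37, 0, 0, 1, 0.9, 0.37, 0, 0, 1, 0.9, 0.37, 0, 0, 1, 0.9, 0.37, 0, 0, 1, 0.9, 0.37, 0, 0, 1, 0.9, 0.37, 0, 0, 1, 0.9, 0.37, 0, 0, 1, 0.9, 0.37, 0, 0, 1]}}

```text
t: 8.48
eef_pos: [0.4796, 0.0801, 0.148]
tool_rot: [179.9, 0.0, -74.4]
force: [-0.0, -0.1, -1.0]
grip_width: 0.0196
grip_force: 29.9
```

{"fn": "carry_out", "kwargs": {"steps": [0.9, 0.37, 0, 0, 1, 0.9, 0.37, 0, 0, 1, 0.9, 0.37, 0, 0, 1, 0.4, 0, 0, 0, 1, 0, 0, 0, 0, 1, 0, 0, 0, 0, 1, 0, 0, 0, 0, 1]}}

```text
t: 9.07
eef_pos: [0.4749, -0.0001, 0.1484]
tool_rot: [180.0, 0.0, -74.4]
force: [-0.5, 0.1, -1.4]
grip_width: 0.0194
grip_force: 29.9
```

Run:
```python
from h import *
o=observe();print(o["eef_pos"],o["tool_rot"],o["grip_width"])
snap("wrist","w2.png"); snap("top","top2.png")
```

```text
[ 4.74862919e-01 -1.12835575e-04  1.48357700e-01] [ 1.79997614e+02  8.57743728e-03 -7.43984536e+01] 0.019425399209886677
```

View pics/w2.png

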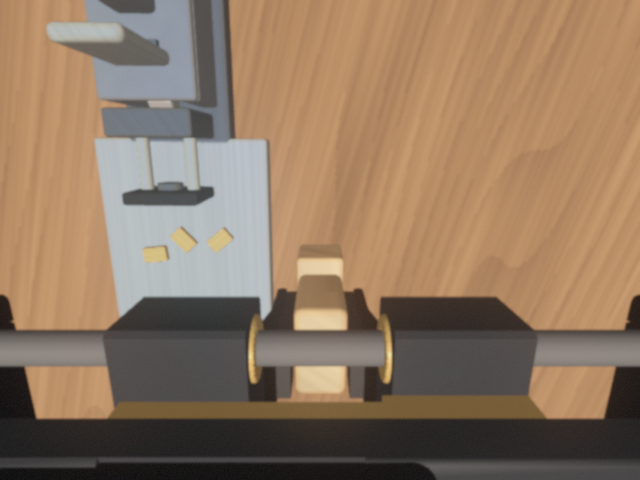

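Run:
```python
from h import *
ey=np.array([-.2605,.9655]);ex=np.array([.9655,.2605]);b=np.array([.568,.0265])
def s(n,u,v,z):
    p=px("wrist",u,v,z);d=p[:2]-b;print(n,p,'cl x,y mm',(d@ex*1000).round(1),(d@ey*1000).round(1))
s('o',155,254,.026);s('o',183,239,.026);s('o',220,239,.026)
s('padtop',124,193,.065);s('padtop',212,190,.065);s('padbot',124,204,.023);s('padbot',200,204,.023)
s('edge',269,140,.02);s('edge',271,300,.02);s('edgeL',96,140,.02)
o=observe()["eef_pos"][:2]-b;print('tcp',o@ex,o@ey)
```

```text
o [0.5901 0.0379 0.026 ] cl x,y mm 24.3 5.2
o [0.5723 0.0211 0.026 ] cl x,y mm 2.7 -6.3
o [0.5465 0.0139 0.026 ] cl x,y mm -24.0 -6.6
padtop [ 0.6006 -0.0105  0.065 ] cl x,y mm 21.8 -44.2
padtop [ 0.55   -0.0265  0.065 ] cl x,y mm -31.2 -46.5
padbot [0.6184 0.008  0.023 ] cl x,y mm 43.8 -31.0
padbot [ 0.5661 -0.0066  0.023 ] cl x,y mm -10.5 -31.5
edge [ 0.5293 -0.0626  0.02  ] cl x,y mm -60.6 -75.9
edge [0.4997 0.0529 0.02  ] cl x,y mm -59.1 43.3
edgeL [ 0.6446 -0.0304  0.02  ] cl x,y mm 59.1 -74.9
tcp -0.09682313354171561 -0.0011535973448028487
```

{"fn": "carry_out", "kwargs": {"steps": [0, 0, 1, 0, 1, 0, 0, 1, 0, 1, 0, 0, 1, 0, 1, 0, 0, 0.1, 0, 1, 0, 0, 0, 0, 1, 0, 0, 0, 0, 1, 0, 0, 0, 0, 1]}}

```text
t: 9.75
eef_pos: [0.476, 0.0, 0.0725]
tool_rot: [-179.8, -0.0, -74.4]
force: [-0.3, 0.7, -1.2]
grip_width: 0.0199
grip_force: 29.9
```

{"fn": "carry_out", "kwargs": {"steps": [0, 0, 0.07, 0, 1, 0, -0.4, 0, 0, 1, 0, -0.4, 0, 0, 1, 0, -0.4, 0, 0, 1, 0, 0, 0, 0, 1, 0, 0, 0, 0, 1]}}

```text
t: 10.25
eef_pos: [0.5044, 0.0077, 0.0692]
tool_rot: [-180.0, 0.0, -74.4]
force: [-0.3, 0.6, -0.8]
grip_width: 0.0197
grip_force: 29.9
```

{"fn": "carry_out", "kwargs": {"steps": [0, -0.3, -0.04, 0, 1, 0, -0.4, 0, 0, 1, 0, -0.4, 0, 0, 1, 0, -0.4, 0, 0, 1, 0, -0.4, 0, 0, 1, 0, -0.4, 0, 0, 1, 0, -0.4, 0, 0, 1, 0, -0.4, 0, 0, 1, 0, -0.4, 0, 0, 1, 0, -0.3, 0, 0, 1]}}

```text
t: 11.08
eef_pos: [0.5964, 0.0333, 0.0702]
tool_rot: [-180.0, -0.0, -74.4]
force: [0.1, -0.3, -0.5]
grip_width: 0.0199
grip_force: 29.9
```

{"fn": "carry_out", "kwargs": {"steps": [0, -0.3, 0, 0, 1, 0, -0.3, 0, 0, 1, 0, -0.3, 0, 0, 1, 0, -0.3, 0, 0, 1, 0, -0.3, 0, 0, 1, 0, -0.3, 0, 0, 1, 0, -0.3, 0, 0, 1, 0, -0.3, 0, 0, 1, 0, 0, 0, 0, 1, 0, 0, 0, 0, 1]}}

```text
t: 11.92
eef_pos: [0.653, 0.0492, 0.07]
tool_rot: [180.0, 0.0, -74.4]
force: [-0.4, -0.8, -2.4]
grip_width: 0.0199
grip_force: 29.9
```

Run:
```python
from h import *
o=observe();b=np.array([.568,.0265]);print(o["eef_pos"],o["force"],(o["eef_pos"][:2]-b)@np.array([.9655,.2605]))
snap("scene","s2.png",(230,190,430,340),4)
```

```text
[0.6530104  0.04915696 0.07002581] [-0.35156546 -0.78489957 -2.4399467 ] 0.08797967592525882
```

View pics/s2.png

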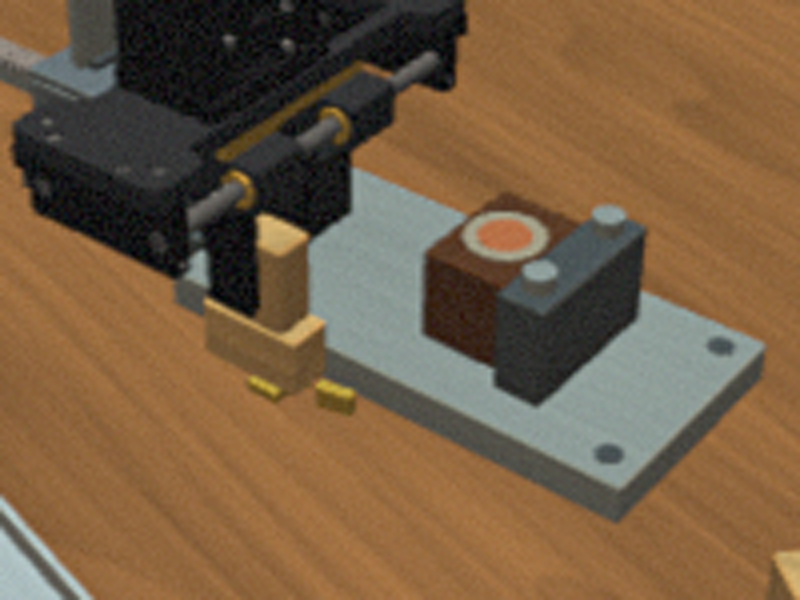

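Two offcuts are visible on the desk at crop (265,387) and (335,396). The third is hidden behind the foot, so I'll lift and look.

{"fn": "carry_out", "kwargs": {"steps": [0, -0.4, 0, 0, 1, 0, -0.4, 0, 0, 1, 0, 0, -1, 0, 1, 0, 0, -1, 0, 1, 0, 0, -1, 0, 1, 0, 0, -1, 0, 1, 0, 0.8, 0, 0, 1, 0, 1, 0, 0, 1, 0, 1, 0, 0, 1, 0, 1, 0, 0, 1]}}

```text
t: 12.8
eef_pos: [0.5788, 0.0284, 0.1702]
tool_rot: [180.0, 0.0, -74.4]
force: [0.0, -0.2, -0.3]
grip_width: 0.0195
grip_force: 29.9
```

{"fn": "carry_out", "kwargs": {"steps": [0, 1, 0, 0, 1, 0, 1, 0, 0, 1, 0, 1, 0, 0, 1, 0, 1, 0, 0, 1, 0, 1, 0, 0, 1, 0, 0, 0, 0, 1, 0, 0, 0, 0, 1]}}

```text
t: 13.38
eef_pos: [0.4589, -0.0051, 0.1709]
tool_rot: [-179.9, 0.0, -74.4]
force: [0.6, 0.3, -1.0]
grip_width: 0.0198
grip_force: 29.9
```

Run:
```python
from h import *
o=observe();b=np.array([.568,.0265]);print(o["eef_pos"],(o["eef_pos"][:2]-b)@np.array([.9655,.2605]))
snap("scene","s3.png"); snap("top","t3.png")
a=cv2.imread('pics/full_s3.png')[200:320,250:410];c=cv2.imread('pics/full_t3.png')[190:310,310:470]
cv2.imwrite('pics/c3.png',cv2.resize(np.hstack([a,c]),None,fx=2.5,fy=2.5,interpolation=cv2.INTER_CUBIC))
```

```text
[ 0.45891461 -0.0051327   0.17089113] -0.1135622652350512
```

View pics/c3.png

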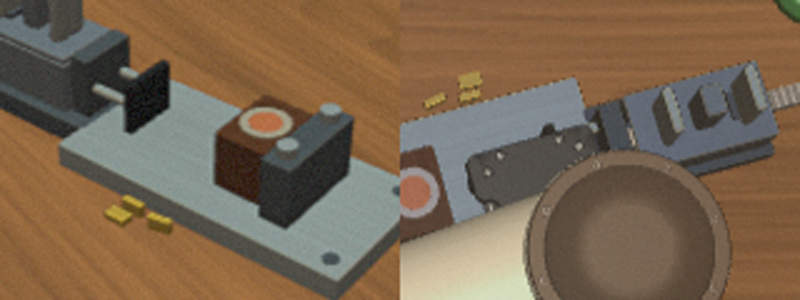

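All three offcuts are off the bed on the desk: scene crop (118,214), (133,203) and (160,223). Now I'll set the scraper down on the robot's side of the clamp.

{"fn": "carry_out", "kwargs": {"steps": [0, 1, 0, 0, 1, 0, 0, 1, 0, 1, 0, 0, 1, 0, 1, 0, 0, 1, 0, 1, 0, 0, 1, 0, 1, 0, 0, 0.5, 0, 1, 0, 0, 0, 0, 1, 0, 0, 0, 0, 1]}}

```text
t: 14.15
eef_pos: [0.4368, -0.0112, 0.0573]
tool_rot: [179.9, -0.0, -74.4]
force: [-0.1, -0.3, -1.8]
grip_width: 0.0196
grip_force: 29.9
```

{"fn": "carry_out", "kwargs": {"steps": [0, 0, 0.2, 0, 1, 0, 0, 0.15, 0, 1, 0, 0, 0, 0, 1, 0, 0, 0, 0, -1, 0, 0, 0, 0, -1, 0, 0, 0, 0, -1, 0, 0, 0, 0, -1, 0, 0, 0, 0, -1, 0, 0, 0, 0, -1, 0, 0, 0, 0, -1]}}

```text
t: 14.98
eef_pos: [0.4362, -0.0114, 0.0491]
tool_rot: [-180.0, -0.0, -74.4]
force: [0.0, -0.3, 0.0]
grip_width: 0.0585
grip_force: 0.0
```

{"fn": "carry_out", "kwargs": {"steps": [0, 0, 0, 0, -1, 0, 0, 0, 0, -1, 0, 0, 0, 0, -1, 0, 0, -0.5, 0, -1, 0, 0, -0.5, 0, -1, 0, 0, -1, 0, -1, 0, 0, -1, 0, -1, 0, 0, -1, 0, -1, 0, 0, -1, 0, -1, 0, 0, -1, 0, -1]}}

```text
t: 15.82
eef_pos: [0.4358, -0.0115, 0.2003]
tool_rot: [180.0, 0.0, -74.4]
force: [-0.4, 0.4, -0.2]
grip_width: 0.0871
grip_force: 0.0
```

{"fn": "carry_out", "kwargs": {"steps": [0, 0, 0, 1, -1, 0, 0, 0, 1, -1, 0, 0, 0, 1, -1, 0, 0, 0, 1, -1, 0, 0, 0, 1, -1, 0, 0, 0, 1, -1, 0, 0, 0, 1, -1, 0, 0, 0, 1, -1, 0, 0, 0, 1, -1, 0, 0, 0, 1, -1]}}

```text
t: 16.65
eef_pos: [0.4359, -0.0114, 0.1989]
tool_rot: [180.0, -0.0, -120.5]
force: [-0.1, -0.1, 0.2]
grip_width: 0.0867
grip_force: 0.0
```

{"fn": "carry_out", "kwargs": {"steps": [0, 0, 0, 1, -1, 0, 0, 0, 1, -1, 0, 0, 0, 1, -1, 0, 0, 0, 1, -1, 0, 0, 0, 1, -1, 0, 0, 0, 1, -1, 0, 0, 0, 1, -1, 0, 0, 0, 1, -1, 0, 0, 0, 1, -1, 0, 0, 0, 0.7, -1]}}

```text
t: 17.48
eef_pos: [0.4359, -0.0114, 0.1989]
tool_rot: [180.0, -0.0, -164.9]
force: [-0.3, 1.1, 1.6]
grip_width: 0.0869
grip_force: 0.0
```

{"fn": "carry_out", "kwargs": {"steps": [-0.7, -0.8, 0, 0, -1, -0.7, -0.8, 0, 0, -1, -0.7, -0.8, 0, 0, -1, -0.7, -0.8, 0, 0, -1, -0.7, -0.8, 0, 0, -1, -0.7, -0.8, 0, 0, -1, -0.7, -0.8, 0, 0, -1, -0.6, -0.2, 0, 0, -1, 0, 0, 0, 0, -1, 0, 0, 0, 0, -1]}}

```text
t: 18.32
eef_pos: [0.6069, -0.1152, 0.1979]
tool_rot: [180.0, -0.1, -164.8]
force: [-0.7, 0.0, -0.7]
grip_width: 0.0869
grip_force: 0.0
```

Run:
```python
from h import *
o=observe();print(o["eef_pos"],o["tool_rot"])
snap("wrist","w4.png")
print(proj("wrist",(.6064,-.1159,.12)))
```

```text
[ 0.6068611  -0.11516189  0.19793499] [ 1.79957562e+02 -1.05397370e-01 -1.64757299e+02]
(np.float64(318.29139869993134), np.float64(263.938437133169))
```

View pics/w4.png

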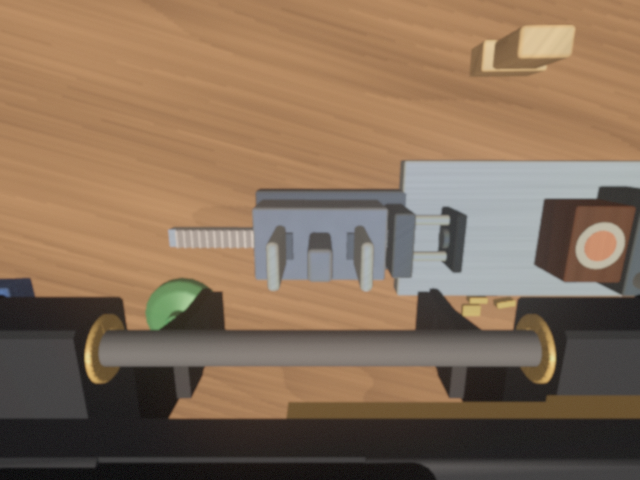

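{"fn": "carry_out", "kwargs": {"steps": [0, 0, 1, 0, -1, 0, 0, 1, 0, -1, 0, 0, 1, 0, -1, 0, 0, 1, 0, -1, 0, 0, 0.25, 0, -1, 0, 0, 0, 0, -1, 0, 0, 0, 0, -1]}}

```text
t: 18.95
eef_pos: [0.6073, -0.1148, 0.094]
tool_rot: [-180.0, 0.1, -164.7]
force: [0.6, -0.0, 0.6]
grip_width: 0.087
grip_force: 0.0
```

{"fn": "carry_out", "kwargs": {"steps": [0, 0, 0, 0, 1, 0, 0, 0, 0, 1, 0, 0, 0, 0, 1, 0, 0, 0, 0, 1, 0, 0, 0, 0, 1, 0, 0, 0, 0, 1, 0, 0, 0, 0, 1, 0, 0, 0, 0, 1, 0, 0, 0, 0, 1, 0, 0, 0, 0, 1], "newtons": 28}}

```text
t: 19.78
eef_pos: [0.6075, -0.1151, 0.0938]
tool_rot: [-180.0, 0.1, -164.7]
force: [-0.7, -0.1, 6.3]
grip_width: 0.037
grip_force: 28.0
```

{"fn": "carry_out", "kwargs": {"steps": [0, 0, 0, 0, -0.75, 0, 0, 0, 0, -0.75, 0, 0, 0, 0, -0.75, 0, 0, 0, 0, -0.75, 0, 0, 0, 0, -0.75, 0, 0, 0, 0, -0.75, 0, 0, 0, 0, -0.75, 0, 0, 0, 0, -0.75, 0, 0, 0, 0, -0.75]}}

```text
t: 20.53
eef_pos: [0.6064, -0.1148, 0.0922]
tool_rot: [180.0, -0.1, -164.7]
force: [0.1, 0.3, -0.4]
grip_width: 0.0754
grip_force: 0.0
```

{"fn": "carry_out", "kwargs": {"steps": [0, 0, 0, 0, 1, 0, 0, 0, 0, 1, 0, 0, 0, 0, 1, 0, 0, 0, 0, 1, 0, 0, 0, 0, 1, 0, 0, 0, 0, 1, 0, 0, 0, 0, 1, 0, 0, 0, 0, 1, 0, 0, 0, 0, 1, 0, 0, 0, 0, 1]}}

```text
t: 21.37
eef_pos: [0.6069, -0.1152, 0.0927]
tool_rot: [-180.0, -0.0, -164.7]
force: [1.1, -3.2, -2.7]
grip_width: 0.0368
grip_force: 28.0
```

Run:
```python
from h import *
snap("scene","s5.png",(210,160,430,310),3.6)
```

```text
(no output)
```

View pics/s5.png

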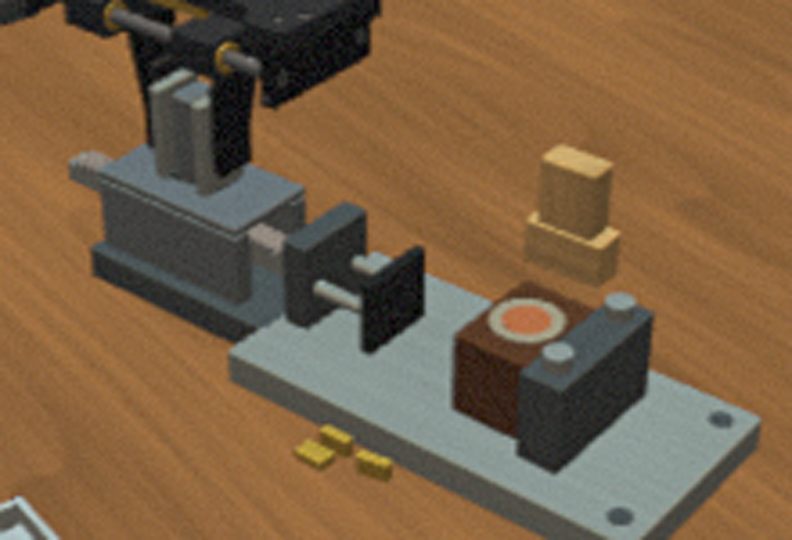

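The paddles are fully squeezed and the pad has moved forward. Its lower near corner is at crop (366,352), and the case's near-bottom corner is at (454,403). I'll measure the remaining gap.

Run:
```python
from h import *
ey=np.array([-.2605,.9655]);ex=np.array([.9655,.2605]);b=np.array([.568,.0265])
def s(n,u,v,z):
    p=px("scene",210+u/3.6,160+v/3.6,z);d=p[:2]-b;print(n,'cl x,y mm',(d@ex*1000).round(1),(d@ey*1000).round(1))
s('padbot',367,353,.023);s('padtop',363,289,.065);s('padtop far',424,248,.065);s('casebot',453,404,.02);s('casetop',454,340,.066)
s('case far top',524,283,.066);s('case top by stop',520,376,.066)
```

```text
padbot cl x,y mm 22.0 -13.9
padtop cl x,y mm 27.2 -12.1
padtop far cl x,y mm -20.4 -11.3
casebot cl x,y mm 25.8 42.4
casetop cl x,y mm 35.2 48.7
case far top cl x,y mm -24.3 47.0
case top by stop cl x,y mm 39.2 88.9
```

{"fn": "carry_out", "kwargs": {"steps": [0, 0, 0, 0, -0.75, 0, 0, 0, 0, -0.75, 0, 0, 0, 0, -0.75, 0, 0, 0, 0, -0.75, 0, 0, 0, 0, -0.75, 0, 0, 0, 0, -0.75, 0, 0, 0, 0, -0.75, 0, 0, 0, 0, -0.75, 0, 0, 0, 0, -0.75]}}

```text
t: 22.17
eef_pos: [0.6072, -0.1145, 0.0931]
tool_rot: [180.0, 0.0, -164.7]
force: [0.2, 0.4, -0.2]
grip_width: 0.0754
grip_force: 0.0
```

{"fn": "carry_out", "kwargs": {"steps": [0, 0, 0, 0, 1, 0, 0, 0, 0, 1, 0, 0, 0, 0, 1, 0, 0, 0, 0, 1, 0, 0, 0, 0, 1, 0, 0, 0, 0, 1, 0, 0, 0, 0, 1, 0, 0, 0, 0, 1, 0, 0, 0, 0, 1, 0, 0, 0, 0, 1]}}

```text
t: 23.0
eef_pos: [0.6072, -0.1152, 0.093]
tool_rot: [-180.0, 0.0, -164.7]
force: [0.0, -2.6, 1.3]
grip_width: 0.0369
grip_force: 28.0
```

{"fn": "carry_out", "kwargs": {"steps": [0, 0, 0, 0, -0.75, 0, 0, 0, 0, -0.75, 0, 0, 0, 0, -0.75, 0, 0, 0, 0, -0.75, 0, 0, 0, 0, -0.75, 0, 0, 0, 0, -0.75, 0, 0, 0, 0, -0.75, 0, 0, 0, 0, -0.75, 0, 0, 0, 0, -0.75]}}

```text
t: 23.75
eef_pos: [0.6066, -0.1146, 0.0925]
tool_rot: [180.0, -0.0, -164.7]
force: [0.3, 0.0, -0.0]
grip_width: 0.0754
grip_force: 0.0
```

{"fn": "carry_out", "kwargs": {"steps": [0, 0, 0, 0, 1, 0, 0, 0, 0, 1, 0, 0, 0, 0, 1, 0, 0, 0, 0, 1, 0, 0, 0, 0, 1, 0, 0, 0, 0, 1, 0, 0, 0, 0, 1, 0, 0, 0, 0, 1, 0, 0, 0, 0, 1, 0, 0, 0, 0, 1]}}

```text
t: 24.58
eef_pos: [0.607, -0.1152, 0.0928]
tool_rot: [-180.0, -0.0, -164.7]
force: [0.5, -4.1, -1.9]
grip_width: 0.0365
grip_force: 28.0
```

{"fn": "carry_out", "kwargs": {"steps": [0, 0, 0, 0, -0.75, 0, 0, 0, 0, -0.75, 0, 0, 0, 0, -0.75, 0, 0, 0, 0, -0.75, 0, 0, 0, 0, -0.75, 0, 0, 0, 0, -0.75, 0, 0, 0, 0, -0.75, 0, 0, 0, 0, -0.75, 0, 0, 0, 0, -0.75]}}

```text
t: 25.33
eef_pos: [0.6071, -0.1146, 0.093]
tool_rot: [180.0, 0.0, -164.7]
force: [-0.6, 0.5, -0.3]
grip_width: 0.0754
grip_force: 0.0
```

{"fn": "carry_out", "kwargs": {"steps": [0, 0, 0, 0, 1, 0, 0, 0, 0, 1, 0, 0, 0, 0, 1, 0, 0, 0, 0, 1, 0, 0, 0, 0, 1, 0, 0, 0, 0, 1, 0, 0, 0, 0, 1, 0, 0, 0, 0, 1, 0, 0, 0, 0, 1, 0, 0, 0, 0, 1]}}

```text
t: 26.17
eef_pos: [0.6071, -0.1152, 0.0929]
tool_rot: [-180.0, 0.0, -164.7]
force: [0.5, -2.9, 0.2]
grip_width: 0.037
grip_force: 28.0
```

{"fn": "carry_out", "kwargs": {"steps": [0, 0, 0, 0, -0.75, 0, 0, 0, 0, -0.75, 0, 0, 0, 0, -0.75, 0, 0, 0, 0, -0.75, 0, 0, 0, 0, -0.75, 0, 0, 0, 0, -0.75, 0, 0, 0, 0, -0.75, 0, 0, 0, 0, -0.75, 0, 0, 0, 0, -0.75]}}

```text
t: 26.92
eef_pos: [0.6067, -0.1146, 0.0926]
tool_rot: [180.0, -0.0, -164.7]
force: [-0.9, 0.3, -0.6]
grip_width: 0.0754
grip_force: 0.0
```

{"fn": "carry_out", "kwargs": {"steps": [0, 0, 0, 0, 1, 0, 0, 0, 0, 1, 0, 0, 0, 0, 1, 0, 0, 0, 0, 1, 0, 0, 0, 0, 1, 0, 0, 0, 0, 1, 0, 0, 0, 0, 1, 0, 0, 0, 0, 1, 0, 0, 0, 0, 1, 0, 0, 0, 0, 1]}}

```text
t: 27.75
eef_pos: [0.607, -0.1152, 0.0928]
tool_rot: [-180.0, -0.0, -164.7]
force: [0.3, -3.2, -1.9]
grip_width: 0.0368
grip_force: 28.0
```

Run:
```python
from h import *
snap("scene","s6.png",(285,215,395,297),7.2)
```

```text
(no output)
```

View pics/s6.png

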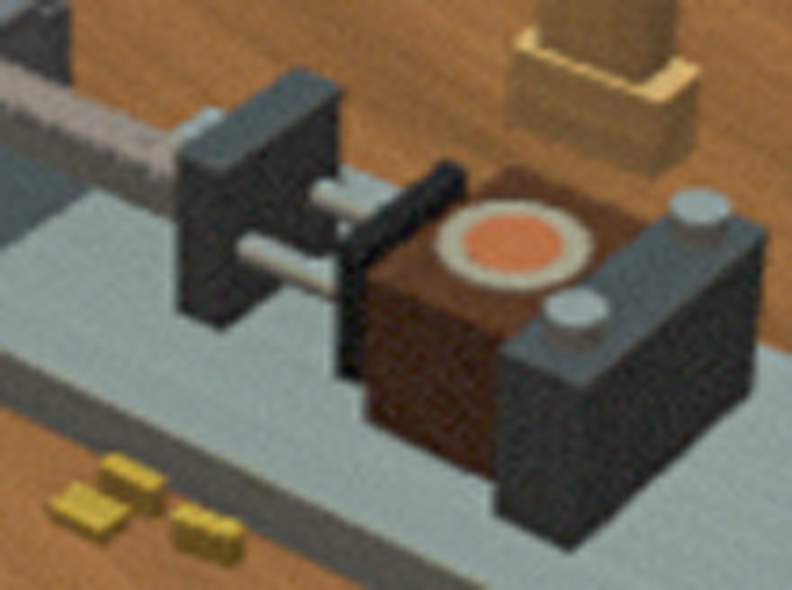

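The pad at crop (340–465, 165–380) now sits close to the case, whose near edge is at (366,275). I'll measure the pad against both the case and the jaw.

Run:
```python
from h import *
ey=np.array([-.2605,.9655]);ex=np.array([.9655,.2605]);b=np.array([.568,.0265])
def s(n,u,v,z,k):
    x0,y0,f=(210,160,3.6) if k==5 else (285,215,7.2)
    p=px("scene",x0+u/f,y0+v/f,z);d=p[:2]-b;print(k,n,(d@ex*1000).round(1),(d@ey*1000).round(1))
s('jaw near front top',307,252,.08,5);s('jaw far front top',366,210,.08,5)
s('jaw near front top',222,172,.08,6);s('jaw far front top',341,92,.08,6)
s('pad near top',363,289,.065,5);s('pad far top',424,248,.065,5)
s('pad near top',340,240,.065,6);s('pad far top back',447,163,.065,6);s('pad far top front',467,172,.065,6)
s('case near top',367,277,.066,6);s('case near bot',366,418,.02,6);s('case far top',510,168,.066,6)
a=lambda f:cv2.imread('pics/full_'+f)
# predicted edges for case-face hypotheses
c=np.load('cam_scene.npz')
for y in(36,40,44,48,52):
    q=[((np.array(proj("scene",[*(b+ex*X+ey*y/1000),z]))-[285,215])*7.2).round(0) for X,z in((.03,.066),(-.03,.066),(.03,.02),(.023,.065),(-.023,.065))];print(y,*q)
```

```text
5 jaw near front top 36.4 -39.4
5 jaw far front top -11.7 -41.5
6 jaw near front top 36.0 6.0
6 jaw far front top -9.6 6.9
5 pad near top 27.2 -12.1
5 pad far top -20.4 -11.3
6 pad near top 23.8 32.0
6 pad far top back -18.9 32.7
6 pad far top front -18.7 38.8
6 case near top 33.1 46.9
6 case near bot 27.8 43.9
6 case far top -25.4 46.8
36 [338. 254.] [485. 145.] [334. 410.] [355. 245.] [468. 160.]
40 [351. 261.] [498. 150.] [348. 416.] [369. 251.] [481. 166.]
44 [365. 267.] [511. 156.] [361. 423.] [383. 257.] [495. 172.]
48 [379. 273.] [525. 161.] [374. 429.] [396. 263.] [508. 177.]
52 [393. 279.] [538. 167.] [388. 435.] [410. 269.] [522. 183.]
```

{"fn": "carry_out", "kwargs": {"steps": [0, 0, 0, 0, -0.75, 0, 0, 0, 0, -0.75, 0, 0, 0, 0, -0.75, 0, 0, 0, 0, -0.75, 0, 0, 0, 0, -0.75, 0, 0, 0, 0, -0.75, 0, 0, 0, 0, -0.75, 0, 0, 0, 0, -0.75, 0, 0, 0, 0, -0.75]}}

```text
t: 28.55
eef_pos: [0.607, -0.1145, 0.0929]
tool_rot: [180.0, 0.0, -164.7]
force: [-0.5, -0.6, -0.5]
grip_width: 0.0754
grip_force: 0.0
```

{"fn": "carry_out", "kwargs": {"steps": [0, 0, 0, 0, 1, 0, 0, 0, 0, 1, 0, 0, 0, 0, 1, 0, 0, 0, 0, 1, 0, 0, 0, 0, 1, 0, 0, 0, 0, 1, 0, 0, 0, 0, 1, 0, 0, 0, 0, 1, 0, 0, 0, 0, 1, 0, 0, 0, 0, 1]}}

```text
t: 29.38
eef_pos: [0.6071, -0.1152, 0.0929]
tool_rot: [-180.0, 0.0, -164.7]
force: [1.9, -2.8, -0.2]
grip_width: 0.0365
grip_force: 28.0
```

Run:
```python
from h import *
snap("scene","s7.png")
g=[cv2.cvtColor(cv2.imread('pics/full_s%d.png'%k),cv2.COLOR_BGR2GRAY).astype(int) for k in(6,7)]
for i in(0,1):
    print('pad rows 258-264'); print(g[i][258:265,326:345].mean(0).round().astype(int))
    print('jaw near left edge rows 240-256',g[i][242:255,305:325].mean(0).round().astype(int))
    print('case left-bottom rows 268-271',g[i][268:271,328:345].mean(0).round().astype(int))
print(observe()["grip_width"])
```

```text
pad rows 258-264
[147 147 149 150 150  98  37  21  23  28  39  40  40  38  38  39  39  38
  41]
jaw near left edge rows 240-256 [133 131 130 128  84  46  44  47  46  46  43  42  42  58  68  73  74  75
  76  76]
case left-bottom rows 268-271 [148 149 145 147 145 142 130  95  49  38  37  43  40  41  40  41  43]
pad rows 258-264
[124 138 147 147 147 147 147 147 107  53  36  40  40  40  39  40  39  37
  41]
jaw near left edge rows 240-256 [133 130 128 127 123 121 119 117 117  83  50  44  45  45  46  44  42  41
  53  69]
case left-bottom rows 268-271 [148 148 144 148 144 151 134  95  56  36  37  38  38  40  38  42  34]
0.03656823778584548
```

The pad moved about 7 mm while the jaw moved 12 mm, so it is pressed in roughly 5 mm. One more 6 mm tooth would centre it. I'll release, then part-squeeze past 9 mm and hold.

{"fn": "carry_out", "kwargs": {"steps": [0, 0, 0, 0, -0.75, 0, 0, 0, 0, -0.75, 0, 0, 0, 0, -0.75, 0, 0, 0, 0, -0.75, 0, 0, 0, 0, -0.75, 0, 0, 0, 0, -0.75, 0, 0, 0, 0, -0.75, 0, 0, 0, 0, -0.75, 0, 0, 0, 0, -0.75]}}

```text
t: 30.18
eef_pos: [0.6068, -0.1145, 0.0927]
tool_rot: [180.0, -0.0, -164.7]
force: [-1.1, 0.2, -1.1]
grip_width: 0.0751
grip_force: 0.0
```

{"fn": "carry_out", "kwargs": {"steps": [0, 0, 0, 0, 0, 0, 0, 0, 0, 0, 0, 0, 0, 0, 0, 0, 0, 0, 0, 0, 0, 0, 0, 0, 0, 0, 0, 0, 0, 0, 0, 0, 0, 0, 0, 0, 0, 0, 0, 0, 0, 0, 0, 0, 0, 0, 0, 0, 0, 0]}}

```text
t: 31.02
eef_pos: [0.6071, -0.1152, 0.0928]
tool_rot: [-180.0, 0.0, -164.7]
force: [1.1, -2.6, -1.8]
grip_width: 0.044
grip_force: 7.6
```

Run:
```python
from h import *
snap("scene","s8.png")
g=cv2.cvtColor(cv2.imread('pics/full_s8.png'),cv2.COLOR_BGR2GRAY).astype(int)
print('pad',g[258:265,326:345].mean(0).round().astype(int));print('jaw',g[242:255,305:325].mean(0).round().astype(int));print('case',g[268:271,328:345].mean(0).round().astype(int))
o=observe();print(o["grip_width"],o["grip_force"],o["force"])
```

```text
pad [ 53  65  77  90 100 113 124 139 106  53  34  38  38  40  39  39  40  39
  41]
jaw [132 131 129 126 123 121 119 115 114 113 111 116 123  82  44  44  47  47
  47  47]
case [146 147 146 145 147 149 137  92  53  38  39  36  43  43  40  40  42]
0.04369584128144022 7.63399605959421 [ 1.10362143 -2.3536506  -1.84828258]
```

The pad hasn't moved while the jaw advanced about 9.5 mm, so it is pressed in roughly 14 mm. The paddles are held about 11 mm squeezed with 7.6 N of grip force.

```bash
python3 -c "
from h import *
print(sign_off())"
```

```text
the job is handed in; nothing more can be done
None
```

I handed the job in at about 31 s with all three offcuts on the desk, the scraper set down on the desk, and the pad pressed in about 14 mm on the coin case (estimated from the camera). The paddles are held about 11 mm squeezed, past the 9 mm required but short of the 14 mm hard stop; `sign_off` returned no verdict.

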